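Drop the yellow paint blocks into their tray

TASK

The class needs the yellow paint blocks: draw back the bolt of the drop-bottom bin that holds them, so that its floor swings down and both yellow blocks fall into the tray below. Leave the bin with the blue blocks shut, and let go of the bolt when the blocks are down.

Things in the scene. Friction and masses are not known exactly. Their poses are not given: they have to be found in the camera images.
- yellow_bin: Fixed clear bin with yellow top edges, 140 x 114 mm, top 221 mm up, over a white tray 190 x 170 mm. Origin: on the table under its centre; -x is its front. The bolt's red upright grip stands in front, centred at x -130, y -30 mm, 20 (x) by 16 mm (y), 143 to 205 mm up. Pinched across y and drawn straight to -x (about 3 N), it frees the floor by 20 mm, stops at 35 mm and stays where left.
- yellow_a: A yellow paint block, a disc 56 mm across, 19 mm thick, 50 g, lying in the yellow bin under a fixed cover, on the hinged floor 156 mm up. The floor falls open by its own weight when the bolt is drawn; the tray below has walls 45 mm high. Origin: centre of the block's underside, z along its axis.
- yellow_b: The other yellow paint block, of the same size, beside the first.
- blue_floor (a joint): Hinged floor of the other bin, of the same make with blue blocks and blue edges, 230 mm or more to the left or right of the yellow one: 0 rad shut, 1.45 swung down. It must stay shut. Loose bottles, a brush jar and a palette stand about, none taller than 220 mm or within 60 mm of the yellow bin's grip and its path.

How it is judged:
By the outcome, as a careful person would: the job done as asked, in the order asked, and still so for the second after the job is handed in, with the robot touching nothing.
It also fails if it takes over 32 s, if anything falls off the work surface, if the arm or the gripper's body presses on something with over 40 N, if the wrist force passes 120 N, or if a joint passes its speed limit or range.

ROBOT

A 6-joint arm with a two-finger parallel gripper is mounted at the origin on the work surface. World frame = base frame: x ahead of the robot, y to its left, z up, the work surface at z = 0. Lengths are in m, angles in rad, forces in N, time in s.
With the tool pointing down it reaches from about 0.375 to 0.9 m from the base axis. Payload 3.1 kg.
Tool frame: the origin (TCP) lies at the very end of the fingers, on their centre line; the grasp point (between the pads) lies 19 mm behind it (tcp_to_grasp is the distance from the TCP to the grasp point, in m); z points along the fingers, y is the direction in which the jaws open and shut (so a half turn about z gives the same grasp; the last joint's range is limited). The gripper opens to 85 mm and grips with 20 to 120 N. Pads are 22 mm wide; open, the fingers measure 114 mm over their backs; the gripper's body (76 mm by 85 mm) begins 54 mm behind the grasp point. The pads swing forward as they close: fully open they stand 13 mm farther back than shut.
Start: joints at [1.071, 0.527, 1.433, -0, 1.181, -0.178], TCP at [0.197, 0.593, 0.231] pointing down, gripper open.
Joint ranges: [-3.08, 3.08], [-0.75, 2.2], [0.22, 2.44], [-1.43, 4.57], [0, 2.65], [-2.85, 2.85]. Speed limits (rad/s): [2.79, 2.79, 3.14, 3.14, 3.14, 3.14].

INTERFACE

Orientations are given as a unit quaternion [x, y, z, w].
In Python, from station import sense, snapshot, camera_info, sign_off, tcp_to_grasp gives the robot as it stands.
- The arm moves only by the shell command python3 -m inch 'ROWS' [FORCE]. ROWS is JSON, a list of rows, each a list of 3 entries, a list of its own where there are three numbers: the closure, from -1 (fully open) to 1 (shut), so that 0 is half open, then the shift along the tool's x, y, z normalised to -1 to 1, where 1 is 10 cm, then the turn, a rotation vector about the tool's x, y, z normalised to -1 to 1, where 1 is 360 degrees. In form: [[jaw, [dx, dy, dz], [ax, ay, az]], ...]. A call has 1 to 20 rows; each row is the pose to reach, as a shift and turn from the pose commanded when the call began, along the tool's axes at that moment, turning the shorter way round; what a row does not reach only later rows make up. A row lasts 1/10 s, in which the tool goes at most 50 mm and 8.59 degrees, less where a joint would pass 70% of its speed; a pose out of reach is approached as far as the arm can. A call with a number of a shift or a turn outside -1 to 1 is refused whole. A call with a gripper value outside its range is refused whole. The fingers move at their own pace and stop on an object; FORCE is the grip in N (left out, the last holds). Time passes only in rows, so rows that repeat a pose let the fingers close. It gives the time, the measured TCP pose, the force and the opening at its end, in the units of the state.
- sense(): the state, without advancing time (a new reading comes with each control period).
- snapshot(name): name is "scene" or "top"; returns (picture, depth): 400x640x3 uint8, blue, green, red; 400x640 float32, m along the optical axis (not along the pixel's ray), 0 where there is no reading.
- camera_info(name): a dict with "K" (3x3 intrinsics, pixels), "dist" ([k1, k2, p1, p2, k3] as OpenCV has them; the pictures are not rectified), "origin" and "orientation" of the camera in the world. Camera axes: x right, y down, z forward; pixel columns grow to the right and rows downward; lengths in m; the calibration is good to about 2 mm. A picture is of the moment at which its call begins. camera_info takes no time and is no camera call.
- sign_off(): hands the job in, once; it reports no verdict.
The state is a dict: "t": time; "q": joint angles; "qd": joint speeds; "tau": joint torques, N m; "tcp_pos": TCP position; "tool_rot": TCP orientation; "force": force on the tool from outside, world axes, zero at the start; "ft_torque": the same for the moment, N m; "finger_gap": opening from 0.0 (shut) to 1.0 (fully open).
Only numpy, scipy, OpenCV 4.12 (cv2) and the standard library are available. Lean on these libraries where they do the work, as an engineer would, in place of code of your own. Each camera call takes 0.05 s, during which the arm holds its last target.

## Working session

There is one attempt and no reset: what is moved stays moved. The work goes in short steps, Python scripts to look and compute and a shell command to move; the robot and the scene stay as the last step left them, time stands still between calls to the robot, and variables do not carry over. Pictures are saved under pics/ and viewed, and the job is handed in when it is done.

```bash
mkdir -p pics; ls; python3 - <<'E'
from station import *
import cv2,numpy as np
s=sense();print(s['t'],s['tcp_pos'],s['tool_rot'],s['finger_gap'],tcp_to_grasp)
for n in("scene","top"):
    p,d=snapshot(n);cv2.imwrite(f"pics/{n}0.png",p);np.savez(f"{n}0.npz",p=p,d=d)
    c=camera_info(n);print(n,c)
E
```

```text
pics
0.0 [0.19669923 0.5924968  0.23031945] [ 1.59690368e-01  9.87166550e-01 -1.03071360e-03 -3.54799676e-04] 0.9978933647724353 0.0187
scene {'K': array([[482.81705508,   0.        , 318.38690121],
       [  0.        , 482.81705508, 204.9867486 ],
       [  0.        ,   0.        ,   1.        ]]), 'dist': array([-0.1296003,  0.       ,  0.       ,  0.       ,  0.       ]), 'origin': array([1.38019093, 0.03760216, 0.79031253]), 'orientation': array([ 0.63622045,  0.65863074, -0.28140778, -0.28677298])}
top {'K': array([[394.16339834,   0.        , 311.28506466],
       [  0.        , 394.16339834, 204.71689604],
       [  0.        ,   0.        ,   1.        ]]), 'dist': array([-0.06991617,  0.        ,  0.        ,  0.        ,  0.        ]), 'origin': array([0.52922121, 0.0192001 , 1.04535318]), 'orientation': array([ 0.71182918, -0.69900006,  0.04866596, -0.04826754])}
```

View pics/scene0.png

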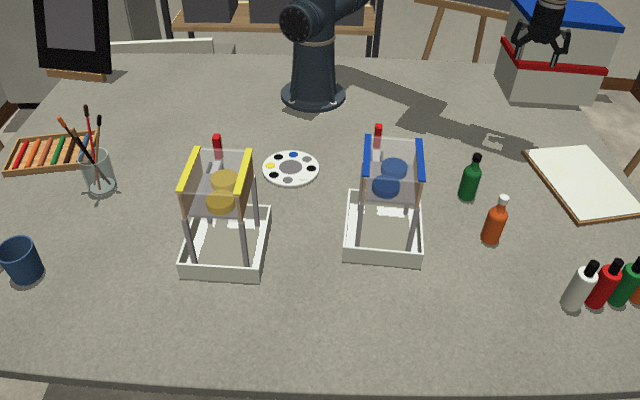

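View pics/top0.png

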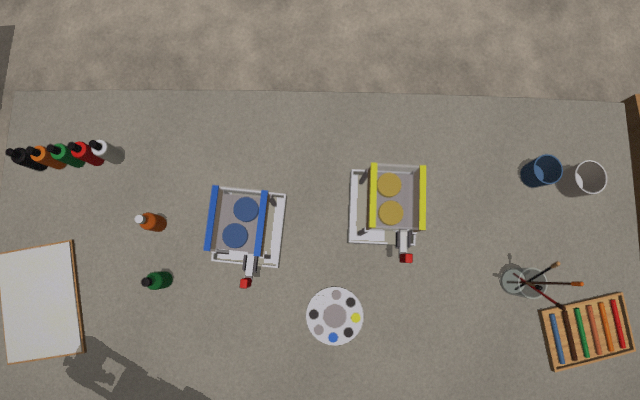

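The yellow bin is on the robot's right: its strips are at about (373,197) and (422,197) in the top picture, with the red grip at (406,258). The blue bin's strips are at about (212,218) and (264,223), with its grip at (245,283). I'll measure the yellow bin next.

```bash
cat > h.py <<'E'
import numpy as np,cv2
from scipy.spatial.transform import Rotation as R
from station import *
def ray(n,uv):
    c=camera_info(n);q=cv2.undistortPoints(np.array(uv,float).reshape(-1,1,2),c['K'],c['dist'])[:,0]
    return c['origin'],R.from_quat(c['orientation']).apply(np.c_[q,np.ones(len(q))])
def plane(n,uv,z):
    o,d=ray(n,uv);return o+d*((z-o[2])/d[:,2])[:,None]
def pts(n,uv,dep):
    o,d=ray(n,uv);return o+d*np.array(dep)[:,None]
def blobs(p,lo,hi,mn):
    h=cv2.cvtColor(p,cv2.COLOR_BGR2HSV);m=cv2.inRange(h,lo,hi)
    k,l,s,c=cv2.connectedComponentsWithStats(m);return [(l==i) for i in range(1,k) if s[i,4]>=mn]
E
python3 - <<'E'
from h import *
z=np.load('top0.npz');p,d=z['p'],z['d']
for nm,lo,hi in(("yel",(25,180,120),(35,255,255)),("red",(0,180,90),(6,255,255))):
    for n in("top","scene"):
        z=np.load(n+'0.npz');p,d=z['p'],z['d']
        for m in blobs(p,lo,hi,25):
            v,u=np.nonzero(m);P=pts(n,np.c_[u,v],d[m])
            r=cv2.minAreaRect(np.c_[u,v].astype(np.float32))
            if n=="top":
                b=plane(n,cv2.boxPoints(r),.221 if nm=="yel" else .205)
            else: b=plane(n,[[u.mean(),v.min()]],.205)
            print(nm,n,m.sum(),np.round(r[0]),'med',np.median(P,0).round(3),'p5',np.percentile(P,5,0).round(3),'p95',np.percentile(P,95,0).round(3),'\n',b.round(4).tolist())
E
```

```text
red top 128 [ 78. 149.] med [0.784 0.608 0.1  ] p5 [0.774 0.596 0.097] p95 [0.809 0.629 0.103] 
 [[0.76, 0.5718, 0.205], [0.7858, 0.5485, 0.205], [0.7638, 0.5234, 0.205], [0.7381, 0.5466, 0.205]]
red top 56 [408. 258.] med [ 0.536 -0.188  0.205] p5 [ 0.528 -0.195  0.202] p95 [ 0.543 -0.181  0.207] 
 [[0.5431, -0.1815, 0.205], [0.5433, -0.1943, 0.205], [0.5263, -0.1941, 0.205], [0.5262, -0.1813, 0.205]]
red top 52 [244. 283.] med [0.477 0.16  0.205] p5 [0.468 0.153 0.203] p95 [0.485 0.165 0.208] 
 [[0.4683, 0.1671, 0.205], [0.4863, 0.1647, 0.205], [0.4844, 0.1513, 0.205], [0.4665, 0.1537, 0.205]]
red top 218 [618. 324.] med [ 0.365 -0.804  0.018] p5 [ 0.309 -0.818  0.013] p95 [ 0.423 -0.791  0.021] 
 [[0.4461, -0.6374, 0.205], [0.4483, -0.6491, 0.205], [0.3451, -0.6707, 0.205], [0.3431, -0.659, 0.205]]
red scene 60 [508.  45.] med [-0.147  0.648  0.14 ] p5 [-0.211  0.644  0.138] p95 [-0.098  0.655  0.143] 
 [[-0.0602, 0.6067, 0.205]]
red scene 656 [562.  67.] med [-0.017  0.799  0.137] p5 [-0.036  0.655  0.123] p95 [-0.011  0.939  0.142] 
 [[0.0673, 0.739, 0.205]]
red scene 69 [378. 130.] med [0.487 0.157 0.201] p5 [0.474 0.151 0.187] p95 [0.49  0.163 0.206] 
 [[0.4732, 0.1574, 0.205]]
red scene 92 [216. 140.] med [ 0.547 -0.19   0.199] p5 [ 0.533 -0.196  0.184] p95 [ 0.55  -0.184  0.207] 
 [[0.5306, -0.1921, 0.205]]
red scene 118 [ 20. 154.] med [ 0.37  -0.807  0.019] p5 [ 0.311 -0.818  0.015] p95 [ 0.426 -0.794  0.022] 
 [[0.5641, -0.6283, 0.205]]
red scene 29 [ 93. 152.] med [ 0.472 -0.522  0.105] p5 [ 0.465 -0.523  0.088] p95 [ 0.48  -0.519  0.124] 
 [[0.5759, -0.4508, 0.205]]
red scene 589 [604. 288.] med [0.812 0.605 0.071] p5 [0.789 0.595 0.014] p95 [0.817 0.624 0.101] 
 [[0.8703, 0.5175, 0.205]]
```

```bash
python3 - <<'E'
from h import *
z=np.load('top0.npz');p,d=z['p'],z['d']
print(p[197,373],p[197,422],d[197,422])
C=[]
for m in blobs(p,(20,180,100),(38,255,255),80):
    v,u=np.nonzero(m);P=pts('top',np.c_[u,v],d[m]);P=P[(P[:,2]>.212)&(P[:,2]<.23)]
    print(m.sum(),u.mean(),v.mean(),len(P))
    if len(P)<100: continue
    r=cv2.minAreaRect((P[:,:2]*1000).astype(np.float32));print(r)
    f=cv2.fitLine((P[:,:2]*1000).astype(np.float32),cv2.DIST_HUBER,0,.01,.01).ravel();print('ang',np.degrees(np.arctan2(f[1],f[0])))
    C.append(r[0])
print(np.mean(C,0),np.degrees(np.arctan2(*(np.array(C[0])-C[1])))) if len(C)==2 else 0
E
```

```text
[ 61 186 188] [ 57 187 189] 0.8355929
```

```bash
python3 - <<'E'
from h import *
z=np.load('top0.npz');p,d=z['p'],z['d']
C=[]
for m in blobs(p,(26,140,100),(34,255,255),80):
    v,u=np.nonzero(m);P=pts('top',np.c_[u,v],d[m]);P=P[(P[:,2]>.212)&(P[:,2]<.23)]
    print(m.sum(),u.mean(),v.mean(),len(P))
    if len(P)<100: continue
    r=cv2.minAreaRect((P[:,:2]*1000).astype(np.float32));print(r)
    f=cv2.fitLine((P[:,:2]*1000).astype(np.float32),cv2.DIST_HUBER,0,.01,.01).ravel();a=np.arctan(f[1]/f[0]);print('ang',np.degrees(a))
    C.append((*r[0],a))
c=np.mean(C,0);print(c)
a=c[2];Rz=np.array([[np.cos(a),-np.sin(a)],[np.sin(a),np.cos(a)]])
print('grip predicted',c[:2]+Rz@[-130,-30])
s=sense();T=R.from_quat(s['tool_rot']);print(T.as_matrix().round(3),s['tcp_pos'])
E
```

```text
436 372.41743119266056 194.6834862385321 398
((667.0921630859375, -110.55754089355469), (13.179961204528809, 138.15185546875), 88.23358917236328)
ang -2.0790877
435 422.0896551724138 198.26206896551724 434
((663.6090698242188, -215.88645935058594), (14.562188148498535, 136.87808227539062), 88.47066497802734)
ang -1.4034321
[ 6.65350616e+02 -1.63222000e+02 -3.03907208e-02]
grip predicted [ 534.49906428 -189.25796167]
[[-0.949  0.315 -0.001]
 [ 0.315  0.949 -0.002]
 [ 0.    -0.002 -1.   ]] [0.1967466  0.59256455 0.2304301 ]
```

Plan: raise 100 mm and turn −0.046 (units of 360°) so the tool axes match the bin's. Then travel to the grip at about (0.535, −0.189).

```bash
python3 -m inch '[[-1,[0,0,-0.5],[0,0,0]],[-1,[0,0,-1],[0,0,-0.023]],[-1,[0,0,-1],[0,0,-0.046]],[-1,[0,0,-1],[0,0,-0.046]],[-1,[0,0,-1],[0,0,-0.046]]]' 40
python3 - <<'E'
from h import *
s=sense();T=R.from_quat(s['tool_rot']).as_matrix();print(s['t'],T.round(3),s['tcp_pos'],s['q'])
print(T.T@(np.array([.535,-.1887,.168])-s['tcp_pos']))
E
```

```text
t: 0.6
tcp_pos: [0.1966, 0.5922, 0.3299]
tool_rot: [0.017, 1.0, -0.001, -0.001]
force: [0.0, -0.3, -0.3]
finger_gap: 1.001
0.6 [[-0.999  0.035 -0.001]
 [ 0.035  0.999 -0.003]
 [ 0.001 -0.003 -1.   ]] [0.1965536  0.59220079 0.32991919] [ 1.07150527e+00  4.37183790e-01  1.30785823e+00 -3.79830685e-05
  1.39966558e+00 -4.64550145e-01]
[-0.36558259 -0.76822045  0.16357426]
```

```bash
python3 -m inch '[[-1,[-0.2,-0.4,0],[0,0,0]],[-1,[-0.47,-1,0],[0,0,0]],[-1,[-0.47,-1,0],[0,0,0]]]'
python3 -m inch '[[-1,[-0.2,-0.4,0],[0,0,0]],[-1,[-0.47,-1,0],[0,0,0]],[-1,[-0.47,-1,0],[0,0,0]]]'
python3 -m inch '[[-1,[-0.2,-0.4,0],[0,0,0]],[-1,[-0.47,-1,0],[0,0,0]],[-1,[-0.47,-1,0],[0,0,0]]]'
```

```text
t: 0.9
tcp_pos: [0.2407, 0.4872, 0.329]
tool_rot: [0.018, 1.0, -0.003, -0.002]
force: [0.0, 1.4, -0.4]
finger_gap: 1.0
t: 1.2
tcp_pos: [0.2846, 0.3866, 0.3298]
tool_rot: [0.018, 1.0, -0.002, -0.001]
force: [0.3, 0.3, 0.4]
finger_gap: 0.999
t: 1.5
tcp_pos: [0.3287, 0.2856, 0.33]
tool_rot: [0.019, 1.0, -0.001, -0.001]
force: [-0.1, 0.2, 0.2]
finger_gap: 1.003
```

```bash
python3 -m inch '[[-1,[-0.2,-0.4,0],[0,0,0]],[-1,[-0.47,-1,0],[0,0,0]],[-1,[-0.47,-1,0],[0,0,0]]]'
python3 -m inch '[[-1,[-0.2,-0.4,0],[0,0,0]],[-1,[-0.47,-1,0],[0,0,0]],[-1,[-0.47,-1,0],[0,0,0]]]'
python3 -m inch '[[-1,[-0.2,-0.4,0],[0,0,0]],[-1,[-0.47,-1,0],[0,0,0]],[-1,[-0.47,-1,0],[0,0,0]]]'
python3 -m inch '[[-1,[-0.2,-0.4,0],[0,0,0]],[-1,[-0.47,-1,0],[0,0,0]],[-1,[-0.47,-1,0],[0,0,0]],[-1,[-0.47,-1,0],[0,0,0]],[-1,[-0.47,-1,0],[0,0,0]]]'
python3 - <<'E'
from h import *
s=sense();T=R.from_quat(s['tool_rot']).as_matrix();print(s['t'],T.round(3),s['tcp_pos'],s['q'])
print(T.T@(np.array([.535,-.1887,.168])-s['tcp_pos']))
E
```

```text
t: 1.8
tcp_pos: [0.3731, 0.1843, 0.3302]
tool_rot: [0.019, 1.0, -0.001, -0.001]
force: [-0.1, 0.1, -0.5]
finger_gap: 1.002
t: 2.1
tcp_pos: [0.4174, 0.0826, 0.3303]
tool_rot: [0.019, 1.0, -0.001, -0.001]
force: [1.0, 0.8, -0.6]
finger_gap: 1.0
t: 2.4
tcp_pos: [0.4615, -0.0191, 0.3302]
tool_rot: [0.019, 1.0, -0.0, -0.0]
force: [0.5, -0.1, 0.4]
finger_gap: 1.002
t: 2.9
tcp_pos: [0.5026, -0.1157, 0.3303]
tool_rot: [0.016, 1.0, 0.001, -0.001]
force: [0.2, 0.7, -0.0]
finger_gap: 0.999
2.9 [[-0.999  0.033 -0.003]
 [ 0.033  0.999  0.002]
 [ 0.003  0.002 -1.   ]] [ 0.50262882 -0.11565914  0.33025331] [-4.43654389e-01  2.70732998e-01  1.56829536e+00  1.00495798e-03
  1.30624593e+00 -1.98214490e+00]
[-0.03521683 -0.07233062  0.16197857]
```

```bash
python3 -m inch '[[-0.3,[-0.35,-0.72,0],[0,0,0]],[-0.3,[-0.35,-0.72,0.4],[0,0,0]],[-0.3,[-0.35,-0.72,0.8],[0,0,0]],[-0.3,[-0.35,-0.72,0.9],[0,0,0]],[-0.3,[-0.35,-0.72,0.9],[0,0,0]],[-0.3,[-0.35,-0.72,0.9],[0,0,0]],[-0.3,[-0.35,-0.72,0.9],[0,0,0]]]'
python3 - <<'E'
from h import *
s=sense();T=R.from_quat(s['tool_rot']).as_matrix();print(s['t'],T.round(3),s['tcp_pos'],s['finger_gap'])
print(T.T@(np.array([.535,-.1887,.168])-s['tcp_pos']))
p,d=snapshot('scene');cv2.imwrite('pics/s1.png',cv2.resize(p[40:240,120:440],None,fx=2.5,fy=2.5))
E
```

```text
t: 3.6
tcp_pos: [0.5375, -0.1897, 0.2437]
tool_rot: [0.015, 1.0, -0.001, 0.002]
force: [-0.2, -0.6, 0.4]
finger_gap: 0.65
3.6 [[-1.     0.031  0.004]
 [ 0.031  1.    -0.002]
 [-0.004 -0.002 -1.   ]] [ 0.53747026 -0.18970779  0.24371648] 0.6499167560929835
[0.00279142 0.00108184 0.0757043 ]
```

View pics/s1.png

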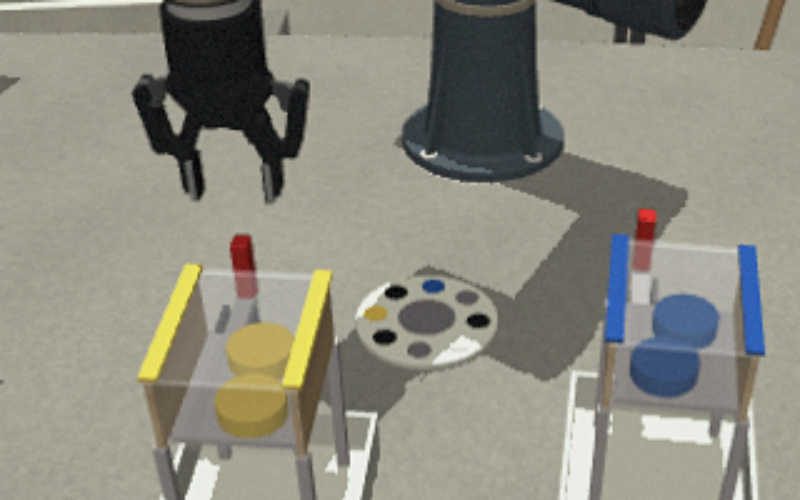

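The picture shows the open fingers, tips at (193,195) and (272,198), straddling the red grip at (243,265). Both bins are still shut. I'll lower and pinch.

```bash
python3 -m inch '[[-0.3,[0.03,0.01,0.25],[0,0,0]],[-0.3,[0.03,0.01,0.5],[0,0,0]],[-0.3,[0.03,0.01,0.76],[0,0,0]],[-0.3,[0.03,0.01,0.76],[0,0,0]],[-0.3,[0.03,0.01,0.76],[0,0,0]],[-0.3,[0.03,0.01,0.76],[0,0,0]],[-0.3,[0.03,0.01,0.76],[0,0,0]]]'
python3 - <<'E'
from h import *
s=sense();print(s['tcp_pos'],s['force'],s['finger_gap'])
p,d=snapshot('scene');cv2.imwrite('pics/s2.png',cv2.resize(p[40:240,120:440],None,fx=2.5,fy=2.5))
E
```

```text
t: 4.35
tcp_pos: [0.5344, -0.1895, 0.1671]
tool_rot: [0.016, 1.0, -0.001, 0.002]
force: [-0.7, -0.2, 0.0]
finger_gap: 0.65
[ 0.53442082 -0.18951914  0.16708949] [-0.72502132 -0.17234197  0.01744131] 0.6501961683474111
```

View pics/s2.png

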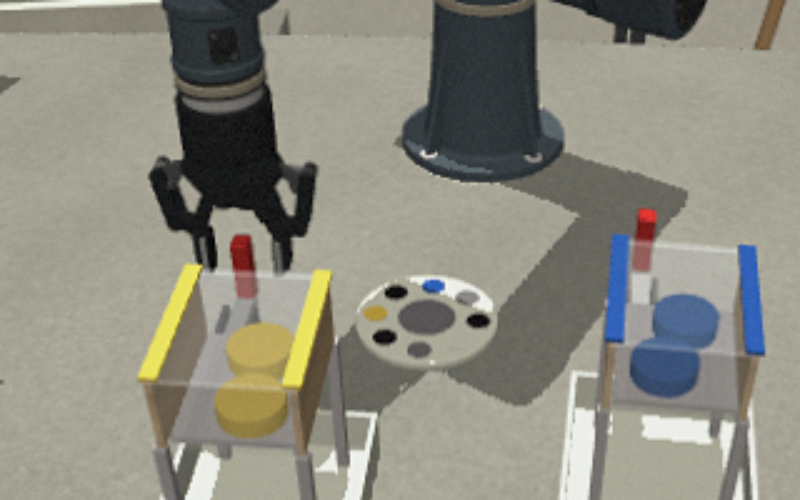

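The fingers, at (203,245) and (284,245), now stand either side of the grip at (243,265). I'll close on it.

```bash
python3 -m inch '[[0.3,[0,0,0],[0,0,0]],[1,[0,0,0],[0,0,0]],[1,[0,0,0],[0,0,0]],[1,[0,0,0],[0,0,0]],[1,[0,0,0],[0,0,0]],[1,[0,0,0],[0,0,0]],[1,[0,0,0],[0,0,0]],[1,[0,0,0],[0,0,0]]]' 40
```

```text
t: 5.2
tcp_pos: [0.5334, -0.1902, 0.1658]
tool_rot: [0.016, 1.0, -0.001, 0.0]
force: [-2.4, -4.7, 2.7]
finger_gap: 0.183
```

The gap is 0.183 (about 16 mm), which matches the grip's width, so it is held. Now I'll draw it 30 mm.

```bash
python3 -m inch '[[1,[0.03,0,0],[0,0,0]],[1,[0.06,0,0],[0,0,0]],[1,[0.1,0,0],[0,0,0]],[1,[0.14,0,0],[0,0,0]],[1,[0.18,0,0],[0,0,0]],[1,[0.22,0,0],[0,0,0]],[1,[0.26,0,0],[0,0,0]],[1,[0.3,0,0],[0,0,0]],[1,[0.3,0,0],[0,0,0]],[1,[0.3,0,0],[0,0,0]],[1,[0.3,0,0],[0,0,0]]]'
python3 - <<'E'
from h import *
p,d=snapshot('scene');cv2.imwrite('pics/s3.png',cv2.resize(p[80:300,120:440],None,fx=2.5,fy=2.5))
E
```

```text
t: 6.3
tcp_pos: [0.5037, -0.1893, 0.1658]
tool_rot: [0.016, 1.0, -0.001, 0.001]
force: [-1.1, -4.4, 1.9]
finger_gap: 0.182
```

View pics/s3.png

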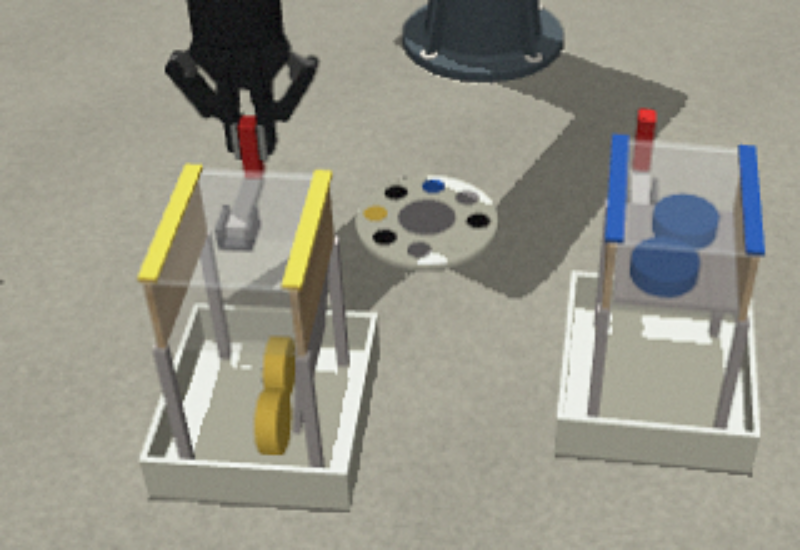

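The floor is open. Both yellow blocks are down in the tray on edge, at (280,365) and (272,420), and the blue bin is still shut. I'll release, go straight up, and look again.

```bash
python3 -m inch '[[0.5,[0,0,0],[0,0,0]],[0,[0,0,0],[0,0,0]],[-0.3,[0,0,0],[0,0,0]],[-0.3,[0,0,0],[0,0,0]],[-0.3,[0,0,0],[0,0,0]],[-0.3,[0,0,0],[0,0,0]],[-0.3,[0,0,0],[0,0,0]]]'
python3 -m inch '[[-0.3,[0,0,-0.2],[0,0,0]],[-0.3,[0,0,-0.5],[0,0,0]],[-0.3,[0,0,-0.8],[0,0,0]],[-0.3,[0,0,-1],[0,0,0]],[-0.3,[0,0,-1],[0,0,0]],[-0.3,[0,0,-1],[0,0,0]],[-0.3,[0,0,-1],[0,0,0]],[-0.3,[0,0,-1],[0,0,0]],[-0.3,[0,0,-1],[0,0,0]],[-0.3,[0,0,-1],[0,0,0]],[-0.3,[0,0,-1],[0,0,0]]]'
python3 - <<'E'
from h import *
s=sense();print(s['force'],np.abs(s['qd']).max())
p,d=snapshot('scene');cv2.imwrite('pics/s4.png',cv2.resize(p[80:300,120:440],None,fx=2.5,fy=2.5))
for m in blobs(p,(18,120,60),(34,255,255),60):
    v,u=np.nonzero(m);P=pts('scene',np.c_[u,v],d[m]);print(m.sum(),u.mean().round(),v.mean().round(),P.min(0).round(3),P.max(0).round(3))
E
```

```text
t: 7.05
tcp_pos: [0.5034, -0.1879, 0.1653]
tool_rot: [0.016, 1.0, 0.0, -0.0]
force: [0.4, -0.4, -0.7]
finger_gap: 0.651
t: 8.15
tcp_pos: [0.5033, -0.188, 0.2649]
tool_rot: [0.016, 1.0, 0.0, -0.0]
force: [0.2, -0.6, 1.2]
finger_gap: 0.654
[ 0.15796671 -0.64662167  1.21552   ] 0.004501911169349713
368 188.0 169.0 [ 0.457 -0.33  -0.001] [1.38  0.038 0.79 ]
393 243.0 172.0 [ 0.297 -0.162  0.   ] [1.38  0.038 0.79 ]
560 230.0 239.0 [ 0.62  -0.17   0.004] [1.38  0.038 0.79 ]
```

View pics/s4.png

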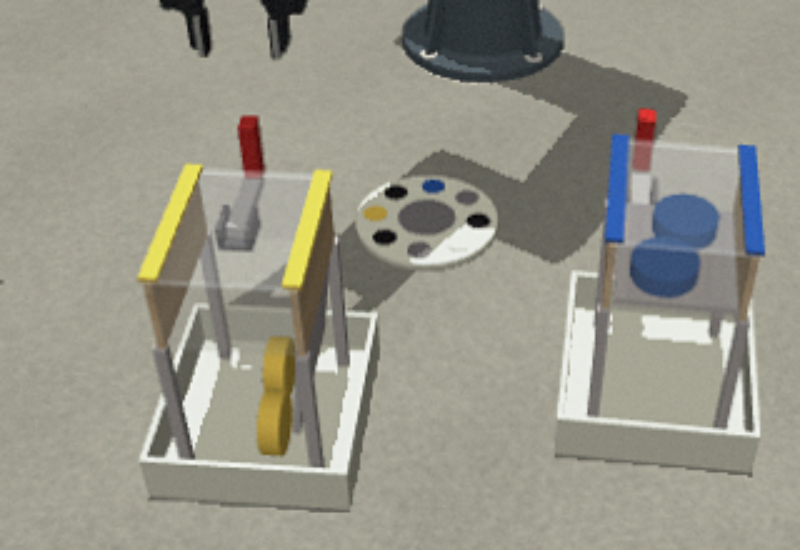

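The grip is free and standing drawn at (250,145), and the gripper is clear above it. The blocks stand on edge in the tray at (280,365) and (275,420). I'll check that they stay still, and how high they are.

```bash
python3 -m inch '[[-0.3,[0,0,-0.2],[0,0,0]],[-0.3,[0,0,-0.2],[0,0,0]],[-0.3,[0,0,-0.2],[0,0,0]],[-0.3,[0,0,-0.2],[0,0,0]],[-0.3,[0,0,-0.2],[0,0,0]],[-0.3,[0,0,-0.2],[0,0,0]],[-0.3,[0,0,-0.2],[0,0,0]],[-0.3,[0,0,-0.2],[0,0,0]],[-0.3,[0,0,-0.2],[0,0,0]],[-0.3,[0,0,-0.2],[0,0,0]]]'
python3 - <<'E'
from h import *
p,d=snapshot('scene')
for m in blobs(p,(18,120,60),(34,255,255),60):
    v,u=np.nonzero(m)
    if v.mean()<200: continue
    P=pts('scene',np.c_[u,v],d[m]);P=P[d[m]>.1];print(m.sum(),u.mean(),v.mean(),np.percentile(P,[2,50,98],axis=0).round(3))
p,d=snapshot('top')
cv2.imwrite('pics/t5.png',cv2.resize(p[140:300,180:460],None,fx=2.8,fy=2.8))
E
```

```text
t: 9.2
tcp_pos: [0.5034, -0.188, 0.2853]
tool_rot: [0.016, 1.0, -0.0, -0.0]
force: [0.5, -0.2, -0.0]
finger_gap: 0.645
555 230.23243243243243 238.590990990991 [[ 0.63  -0.166  0.015]
 [ 0.707 -0.15   0.05 ]
 [ 0.74  -0.123  0.165]]
```

View pics/t5.png

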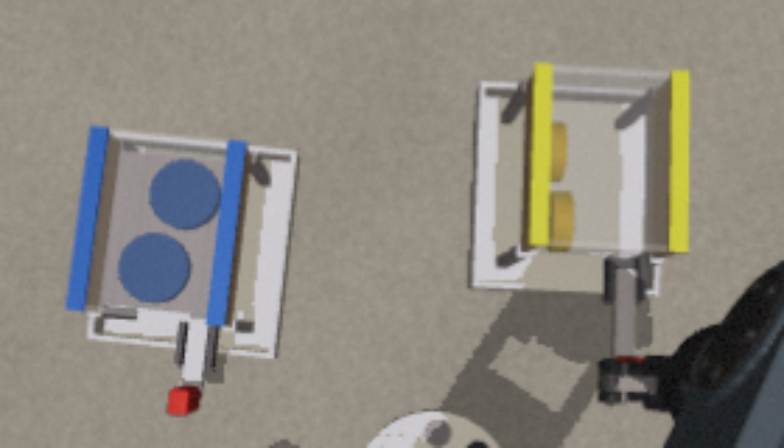

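In the top view both yellow blocks lie within the tray, at (558,150) and (562,220), and both blue blocks are still on their shut floor. Nothing has moved since the last look, so I'll hand in.

```bash
python3 -c "
from station import *
print(sign_off(), sense()['t'])"
```

```text
the job is handed in; nothing more can be done
the job is handed in; nothing more can be done
```

The yellow bin is open and both yellow blocks are in its tray. I pinched the bolt's red grip, drew it about 30 mm, let go and lifted the gripper clear, then handed the job in at about 9.3 s.

- **Yellow blocks:** the last pictures show both standing on edge in the tray, apparently against the hanging floor, rather than lying flat. They stayed still for the last second before I handed in. Their measured points mostly lie at 15–50 mm up. A few readings went up to 165 mm; I took those to be edge or flap pixels and did not look into them.
- **Blue bin:** it looks shut, with both blue blocks still on its floor. I judged this by eye and did not measure the floor joint.
- **Gripper:** it hangs free above the drawn grip, with about zero force on the wrist. The highest force I read at the end of any move was about 6 N.

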